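# Tap the gauge block home against the hidden stop

## Task

Pick up the trimming tool from the table and, with the butt of its handle, gently nudge the wooden gauge block along its channel under the hood until it rests fully home against the stop hidden there. The stop is only lightly clamped, so do not drive it off its setting, and do not touch the block with the gripper. Leave the block home and lay the tool back flat on the table, off the jig, without disturbing the jar, the tape or the pencil.

Things in the scene. Friction and masses are not known exactly. Their poses are not given: they have to be found in the camera images.
- jig: Wooden trimming jig fixed to the table; board 280 x 92 x 12 mm. Origin: centre of the board's underside; x along the channel from its open near end (-140 mm) to its closed far end, z up. Two low guide rails (tops 20 mm above the table, between 21.5 and 33.5 mm either side of the axis) run from x = -130 mm to the hood.
- hood_mouth (a point): Middle of the hood's open mouth, 40 mm above the table, at the jig's x = -5 mm; axes as the jig's. From here the hood runs 146 mm on in x: 69 mm wide outside, top 74.5 mm above the table, tunnel 43 mm wide and 55.5 mm high, closed at the far end. The stop is under it, unseen.
- gauge_block: Wooden block, 115 (x) x 40 x 50 mm high, 0.24 to 0.4 kg, loose in the channel, its front already a little under the hood. Origin: centre of its underside, on the board 12 mm above the table; x along the jig's x. It slides with a few N of friction (under 6 N) and stays where it is left. It must go between 20 and 95 mm to meet the stop.
- strike_point (a point): Brass disc at the middle of the block's flat rear face, to be tapped in +x: 57.5 mm behind the block's origin, 28 mm above its underside (40 mm above the table). Axes as the block's.
- trimming_tool: Light-handled loop tool, 158 mm long, 35 g, lying on the table to the right, the only loop tool there. Origin: middle of its length, on its underside; z up. y runs along it: the straight wooden handle, 12 mm wide and 13 mm high, from y = -33 mm to its flat butt end at y = +79 mm; the thin wire loop is at the -y end.
- stop (a joint): How far the hidden stop has been driven off its setting, m; 0 = as set. Held by friction: firm below about 8 N, shoved along by 10 N or more; driven 2 mm or more, the setting is lost. Where it is set along the tunnel differs every time and is not given.
- feeler_pin (a joint): Travel of the small feeler pin in the stop's face (40 mm above the table), m. 0 = out, nothing touches the stop; the block presses it in to at most 0.0025, where it bottoms and the block is home on the firm stop. Its spring is too weak (under 0.2 N) to be felt or to push the block back.
- white_jar: Open white jar, 90 mm in diameter, 98 mm high, right of the jig; origin at the centre of its underside. Bystander.
- tape_roll: Roll of masking tape lying flat, 104 mm across, 25 mm high, at the near left; origin at the centre of its underside. Bystander.
- green_pencil: Green pencil, 136 mm long, 7 mm thick, lying at the near edge of the table; origin at its middle, y along it. Bystander.

How it is judged:
On the way, in this order (a step that is already met when the one before it is completed fails the run):
1. the trimming tool is held clear of the table (height (world z) of trimming_tool above 0.02 m and contact force between the fingers and trimming_tool above 1 N), for 0.2 s.
2. the tool's push has brought the block home: the feeler pin is pressed in at least 1.2 mm and the stop is not driven off (value of joint feeler_pin above 0.0012 m and value of joint stop below 0.002 m and z of gauge_block in the frame of jig below 0.016 m and angle between gauge_block's own z axis and vertical below 0.08 rad), for 0.3 s.
At the end, for the whole second after the job is handed in: The gauge block stands upright in the channel, at rest, home against the stop (feeler pin pressed in by more than 1.2 mm), the stop driven less than 2 mm off its setting; the trimming tool lies flat (within 7 degrees) and still on the table, not touching the jig (all of step 2 and linear speed of gauge_block below 0.01 m/s and height (world z) of trimming_tool between -0.005 and 0.008 m and not (angle between trimming_tool's own y axis and vertical below 1.45 rad) and angle between trimming_tool's own y axis and vertical below 1.69 rad and contact force between trimming_tool and jig below 0.1 N and linear speed of trimming_tool below 0.02 m/s).
It fails at once if the stop is driven 2 mm or more off its setting (value of joint stop above 0.002 m).
It fails at once if the gripper or arm touches the gauge block (contact force between any of the fingers, the arm and gauge_block above 0.5 N).
It fails at once if the block is batted along (faster than 0.3 m/s) (linear speed of gauge_block above 0.3 m/s).
It fails at once if the jar, the tape or the pencil is moved more than 20 mm (distance of any of white_jar, tape_roll, green_pencil from where it was at the start of the episode above 0.02 m).
It also fails if it takes over 58 s, if anything falls off the work surface, if the arm or the gripper's body presses on something with over 40 N, if the wrist force passes 120 N, or if a joint passes its speed limit or range.

## Robot

A 6-joint arm with a two-finger parallel gripper is mounted at the origin on a cart in front of the work surface, level with it; the furniture and walls round the work are solid. World frame = base frame: x ahead of the robot, y to its left, z up, the work surface at z = 0. Lengths are in m, angles in rad, forces in N, time in s.
With the tool pointing down it reaches from about 0.35 to 0.925 m from the base axis. Payload 6.4 kg.
Tool frame: the origin (TCP) lies midway between the tips of the shut fingers; the grasp point (between the pads) lies 19 mm behind it; z points along the fingers, y is the line along which they close (so a half turn about z gives the same grasp; the last joint's range is limited). The gripper opens to 94 mm and grips with 3 to 60 N. Pads are 16 mm wide; open, the fingers measure 119 mm over their backs; the gripper's body (75 mm by 177 mm) begins 78 mm behind the grasp point.
Start: joints at [-1.475, 0.245, 1.558, -0, 1.339, -0.174], TCP at [0.173, -0.626, 0.205] pointing down, gripper open.
Joint ranges: [-3.13, 3.13], [-1.02, 2.26], [0.13, 2.54], [-0.95, 4.09], [0.21, 2.88], [-2.74, 2.74]. Speed limits (rad/s): [2.57, 2.57, 3.14, 3.14, 3.14, 3.14].

## Interface

Orientations are given as a unit quaternion [w, x, y, z].
In Python, from station import state, read_camera, close_job, look_for gives the robot as it stands. The module is installed in compiled form; this text tells all that it offers.
- The arm moves only by the tool step_arm, never from a script. Its argument "motion" is a list of rows, each a list of 5 numbers: the opening, from 0 (shut) to 1 (fully open), then the shift along the tool's x, y, z in m, then the turn about the tool's z in degrees. A call has 1 to 20 rows; each row shifts and turns the commanded pose from where the row before left it, along the tool's axes as they then stand; what a row does not reach is not made up. A row lasts 1/12 s, in which the tool goes at most 41.7 mm and 7.16 degrees, less where a joint would pass 70% of its speed; a pose out of reach is approached as far as the arm can. A call with a gripper value outside its range is refused whole. The fingers move at their own pace and stop on an object; "force" is the grip in N (left out, the last holds). Time passes only in rows, so rows that do not move let the fingers close. It gives the time, the measured TCP pose, the force, the opening and the grip force at its end, in the units of the state.
- state(): the state, without advancing time (a new reading comes with each control period).
- read_camera(name): name is "scene" or "top"; returns a dict with "img" (400x640x3 uint8, red, green, blue), "K" (3x3 intrinsics, pixels), "dist" ([k1, k2, p1, p2, k3] as OpenCV has them; the pictures are not rectified), "origin" and "attitude" of the camera in the world. Camera axes: x right, y up, looking along -z (the intrinsics and any distortion apply to the point x, -y, -z); pixel columns grow to the right and rows downward; lengths in m; the calibration is good to about 2 mm. A picture is of the moment at which its call begins. There is no depth.
- close_job(): hands the job in; it is judged then, once.
Trained networks look in the newest picture that a camera, given by its name, has taken for a name from the list of things; names that differ only in an ending like _2 or _b are one class to them, and where a whole thing is asked for, a point or a joint stands for the part that bears it (a point fixed in the world has none). Each returns a list of dicts, best first, with "p" (0 to 1); they miss things now and then, are a little off and sometimes report something else, mostly with a low value. They report only what shows in the picture. A call takes as long as a camera call.
- look_for(camera, label): "position" ([column, row] in pixels, amid what is visible of it).
The state is a dict: "time": time; "qpos": joint angles; "joint_vel": joint speeds; "joint_torque": joint torques, N m; "tcp_pos": TCP position; "ee_rot": TCP orientation; "ft_force": force on the tool from outside, world axes, zero at the start; "wrist_torque": the same for the moment, N m; "finger_gap": finger opening in m; "gripper_force": force on a finger pad.
Only numpy, scipy, OpenCV 4.12 (cv2) and the standard library are available. Lean on these libraries where they do the work, as an engineer would, in place of code of your own. Each camera call takes 0.05 s, during which the arm holds its last target. There are 200 camera calls.

## Working session

There is one attempt and no reset: what is moved stays moved. The work goes in short steps, Python scripts to look and compute and a tool call to move; the robot and the scene stay as the last step left them, time stands still between calls to the robot, and variables do not carry over. Pictures are saved under pics/ and viewed, at most 10 in all, crops included, and the job is handed in when it is done.

Besides the shell and the picture viewer there is one more tool, called after ">>>" as name(argument=value, ...), one argument or row to a line, values as JSON. step_arm: Moves the arm, as the interface text tells. Its arguments: {"type":"object","properties":{"motion":{"type":"array"},"force":{"type":"number"}},"required":["motion"]}

```bash
mkdir -p pics; cat > h.py <<'E'
import numpy as np, cv2
from scipy.spatial.transform import Rotation as R
from station import state, read_camera, close_job, look_for
def rot(a):
    a=np.array(a); 
    return a if a.shape==(3,3) else R.from_quat([a[1],a[2],a[3],a[0]]).as_matrix()
def ray(c,px):
    u=cv2.undistortPoints(np.array([[px]],float),np.array(c["K"]),np.array(c["dist"]))[0,0]
    return np.array(c["origin"]), rot(c["attitude"])@np.array([u[0],-u[1],-1])
def at(c,px,z):
    o,d=ray(c,px); return o+d*(z-o[2])/d[2]
def proj(c,P):
    q=(np.atleast_2d(P)-np.array(c["origin"]))@rot(c["attitude"]); q=q*[1,-1,-1]
    return cv2.projectPoints(q,np.zeros(3),np.zeros(3),np.array(c["K"]),np.array(c["dist"]))[0][:,0]
def save(c,n): cv2.imwrite("pics/"+n,c["img"][:,:,::-1])
E
python3 - <<'E'
from h import *
np.set_printoptions(precision=4,suppress=True)
print(state())
for n in ("scene","top"):
    c=read_camera(n); save(c,n+"0.png"); print(n,c["K"],c["dist"],c["origin"],c["attitude"])
    for l in ("jig","hood_mouth","gauge_block","strike_point","trimming_tool","white_jar","tape_roll","green_pencil"):
        print(l,[(np.round(d["position"]),round(d["p"],2),at(c,d["position"],0.0)[:2]) for d in look_for(n,l)][:3])
E
```

```text
{'time': 0.0, 'qpos': array([-1.4751,  0.2458,  1.559 , -0.    ,  1.3387, -0.1741]), 'joint_vel': array([ 0.0002, -0.002 , -0.0008,  0.0007,  0.0018,  0.0017]), 'joint_torque': array([  0.0006, -41.5837, -31.4602,   0.0685,   0.0332,  -0.0001]), 'tcp_pos': array([ 0.1732, -0.6259,  0.2044]), 'ee_rot': array([-0.0009,  0.9909,  0.1345,  0.    ]), 'ft_force': array([ 0.5257,  0.1514, -0.1791]), 'wrist_torque': array([ 0.0143, -0.0115,  0.0073]), 'gripper_force': 0.0, 'finger_gap': 0.09430447273429139}
scene [[483.251    0.     311.4092]
 [  0.     483.251  202.6281]
 [  0.       0.       1.    ]] [-0.1395  0.      0.      0.      0.    ] [-0.3186  0.9296  0.7367] [-0.3277 -0.192   0.4753  0.7936]
jig [(array([307., 188.]), 0.75, array([ 0.7237, -0.1104]))]
hood_mouth [(array([305., 182.]), 0.73, array([ 0.7586, -0.1348]))]
gauge_block [(array([329., 194.]), 0.75, array([ 0.6392, -0.1285]))]
strike_point [(array([326., 197.]), 0.79, array([ 0.6335, -0.1088]))]
trimming_tool []
white_jar [(array([367., 168.]), 0.68, array([ 0.6843, -0.3892]))]
tape_roll [(array([240., 298.]), 0.87, array
[... 343 characters left out ...]
rray([357., 154.]), 0.74, array([ 0.6814, -0.0667]))]
hood_mouth [(array([362., 159.]), 0.83, array([ 0.6668, -0.0794])), (array([447., 176.]), 0.7, array([ 0.6201, -0.3118]))]
gauge_block [(array([358., 186.]), 0.56, array([ 0.589 , -0.0682]))]
strike_point [(array([355., 185.]), 0.56, array([ 0.5914, -0.0601]))]
trimming_tool [(array([444., 247.]), 0.46, array([ 0.4254, -0.2924])), (array([356., 185.]), 0.22, array([ 0.5912, -0.0628]))]
white_jar [(array([444., 170.]), 0.97, array([ 0.6348, -0.3031]))]
tape_roll [(array([170., 239.]), 0.63, array([0.444 , 0.4295]))]
green_pencil [(array([384., 272.]), 0.55, array([ 0.3615, -0.1329])), (array([359., 186.]), 0.47, array([ 0.5898, -0.0691]))]
```

```bash
python3 - <<'E'
import cv2
a=cv2.imread("pics/top0.png"); cv2.imwrite("pics/top0c.png",cv2.resize(a[100:300,300:500],None,fx=3,fy=3,interpolation=cv2.INTER_CUBIC))
a=cv2.imread("pics/scene0.png"); cv2.imwrite("pics/scene0c.png",cv2.resize(a[120:270,240:440],None,fx=4,fy=4,interpolation=cv2.INTER_CUBIC))
E
```

```text
(no output)
```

View pics/top0c.png

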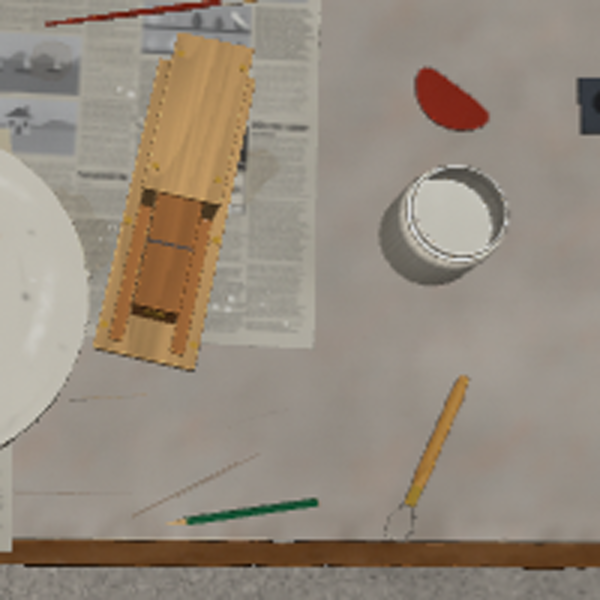

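View pics/scene0c.png

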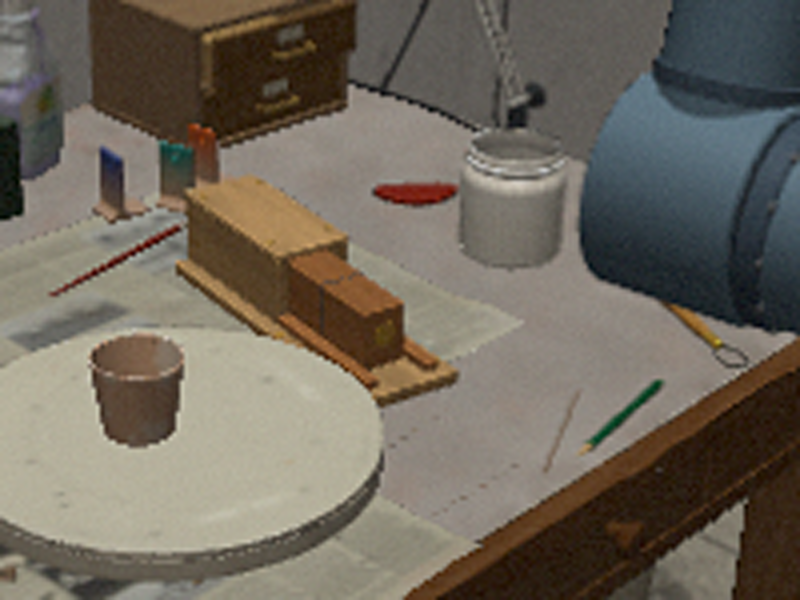

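The top view shows the jig with its near end at crop (95–195, 348–370). The block rear is at about (155, 312), and the tool runs from its butt at (463, 378) to its loop at (397, 538). The scene view agrees, with the brass disc at (383, 330). Next I'll fit the poses.

```bash
python3 - <<'E'
from h import *
from scipy.optimize import least_squares
np.set_printoptions(precision=4,suppress=True)
T=read_camera("top");S=read_camera("scene")
t=lambda u,v:(300+(u+.5)/3-.5,100+(v+.5)/3-.5)
s=lambda u,v:(240+(u+.5)/4-.5,120+(v+.5)/4-.5)
obs=[(T,t(95,348),(-.14,.046,.012)),(T,t(195,370),(-.14,-.046,.012)),(T,t(180,35),(.141,.0345,.0745)),(T,t(252,48),(.141,-.0345,.0745)),
(T,t(144,190),(-.005,.0345,.0745)),(T,t(222,207),(-.005,-.0345,.0745)),
(S,s(457,376),(-.14,-.046,.012)),(S,s(378,399),(-.14,.046,.012)),(S,s(347,238),(-.005,-.0345,.0745)),(S,s(287,258),(-.005,.0345,.0745)),(S,s(187,190),(.141,.0345,.0745))]
def W(p,P): c,n=np.cos(p[2]),np.sin(p[2]); return np.array([p[0]+c*P[0]-n*P[1],p[1]+n*P[0]+c*P[1],P[2]])
f=lambda p:np.concatenate([proj(c,W(p,P))[0]-px for c,px,P in obs])
r=least_squares(f,[.65,-.07,-.2],x_scale=[.1,.1,.1],loss="soft_l1"); p=r.x; print("jig",p,np.degrees(p[2])); print(f(p).reshape(-1,2))
# block: rear face top edge
for nm,c,px,z in (("T rear L",T,t(133,306),.062),("T rear R",T,t(177,318),.062),("S rear R top",S,s(403,297),.062),("S rear L top",S,s(357,322),.062),("disc S",S,s(383,330),.04)):
    w=at(c,px,z); d=w[:2]-p[:2]; c_,n=np.cos(p[2]),np.sin(p[2]); print(nm,w,"jig:",c_*d[0]+n*d[1],-n*d[0]+c_*d[1])
for nm,px,z in (("butt",t(464,377),.010),("ferr",t(411,504),.0065),("loopend",t(397,540),.004)):
    print(nm,at(T,px,z))
a,b,l=at(T,t(464,377),.01),at(T,t(411,504),.0065),at(T,t(397,540),.004)
print("lens",np.linalg.norm((a-b)[:2]),np.linalg.norm((a-l)[:2]),"dir",np.degrees(np.arctan2(*(a-b)[1::-1])),np.degrees(np.arctan2(*(a-l)[1::-1])))
# handle segmentation by colour
im=cv2.cvtColor(T["img"],cv2.COLOR_RGB2HSV); roi=np.zeros(im.shape[:2],bool); roi[222:285,425:460]=1
m=roi&(im[...,1]>110)&(im[...,0]>8)&(im[...,0]<30); y,x=np.nonzero(m)
pts=np.array([at(T,(u,v),.0085)[:2] for u,v in zip(x,y)]); c0=pts.mean(0); d=np.linalg.svd(pts-c0)[2][0]; d*=np.sign(d[0]); q=(pts-c0)@d
print(len(x),c0,"dir",d,np.degrees(np.arctan2(d[1],d[0])),"extent",q.min(),q.max(),"butt",c0+d*q.max())
j=at(T,look_for("top","white_jar")[0]["position"],.09);print("jar",j)
E
```

```text
jig [ 0.6306 -0.0688 -0.2157] -12.356398719534994
[[-0.35    0.735 ]
 [ 0.444   0.9908]
 [-0.8811 -0.7994]
 [ 0.892   0.2868]
 [-0.3761 -0.3918]
 [ 0.0833 -0.3388]
 [ 2.0965 -1.4777]
 [-2.7793  0.9459]
 [ 1.8112 -0.702 ]
 [-1.3737 -0.6349]
 [-0.0583  0.1389]]
T rear L [ 0.5336 -0.0257  0.062 ] jig: -0.10391187974362742 0.021317052622295246
T rear R [ 0.5235 -0.0628  0.062 ] jig: -0.10584764371941949 -0.017087860258827536
S rear R top [ 0.5353 -0.0671  0.062 ] jig: -0.09341653300046487 -0.018744547659074306
S rear L top [ 0.5324 -0.0123  0.062 ] jig: -0.10800038552670181 0.03412378718857717
disc S [ 0.5374 -0.0476  0.04  ] jig: -0.09557006327977702 0.000707003836020962
butt [ 0.4821 -0.3191  0.01  ]
ferr [ 0.3719 -0.2677  0.0065]
loopend [ 0.3415 -0.2547  0.004 ]
lens 0.12155408911290494 0.1546581544921326 dir -25.010296413109828 -24.587257396462125
329 [ 0.3873 -0.2867] dir [ 0.9697 -0.2445] -14.151863688884003 extent -0.06780139250502012 0.10078348684032942 butt [ 0.4851 -0.3113]
jar [ 0.6026 -0.2832  0.09  ]
```

```bash
cat >> h.py <<'E'
def W(p,P):
    P=np.atleast_2d(P); c,n=np.cos(p[2]),np.sin(p[2]); return np.c_[p[0]+c*P[:,0]-n*P[:,1],p[1]+n*P[:,0]+c*P[:,1],P[:,2]]
def crop(c,x0,y0,w,h,k,polys,n):
    im=cv2.resize(np.ascontiguousarray(c["img"][y0:y0+h,x0:x0+w,::-1]),None,fx=k,fy=k,interpolation=cv2.INTER_CUBIC)
    for P,col in polys:
        q=(proj(c,P)-[x0,y0]+.5)*k-.5; cv2.polylines(im,[np.int32(np.round(q))],False,col,1)
    cv2.imwrite("pics/"+n,im)
def box(x0,x1,y0,y1,z): return [(x0,y0,z),(x1,y0,z),(x1,y1,z),(x0,y1,z),(x0,y0,z)]
E
python3 - <<'E'
from h import *
np.set_printoptions(precision=4,suppress=True)
T=read_camera("top");S=read_camera("scene")
im=cv2.cvtColor(T["img"],cv2.COLOR_RGB2HSV); roi=np.zeros(im.shape[:2],bool); roi[222:268,432:460]=1
m=roi&(im[...,1]>100)&(im[...,0]>8)&(im[...,0]<30); y,x=np.nonzero(m)
pts=np.array([at(T,(u,v),.0085)[:2] for u,v in zip(x,y)]); c0=pts.mean(0); d=np.linalg.svd(pts-c0)[2][0]; d*=np.sign(d[0]); q=(pts-c0)@d
print(len(x),c0,"dir",d,np.degrees(np.arctan2(d[1],d[0])),"extent",q.min(),q.max(),"butt",c0+d*q.max())
p=[.6306,-.0688,-.2157]
L=[(W(p,box(-.14,.14,-.046,.046,.012)),(255,0,0)),(W(p,box(-.005,.141,-.0345,.0345,.0745)),(0,0,255)),(W(p,box(-.105,.01,-.02,.02,.062)),(0,255,0)),(W(p,[(-.105,-.02,.062),(-.105,-.02,.012),(-.105,.02,.012),(-.105,.02,.062)]),(0,255,0))]
crop(T,325,105,65,125,4,L,"a.png"); crop(S,275,155,85,70,6,L,"b.png")
a,b=cv2.imread("pics/a.png"),cv2.imread("pics/b.png"); o=np.zeros((500,770,3),np.uint8); o[:a.shape[0],:260]=a; o[:420,260:770]=b; cv2.imwrite("pics/ab.png",o)
E
```

```text
195 [ 0.427  -0.2927] dir [ 0.8962 -0.4437] -26.341005056126875 extent -0.06113379678715544 0.06190481585349578 butt [ 0.4825 -0.3202]
```

View pics/ab.png

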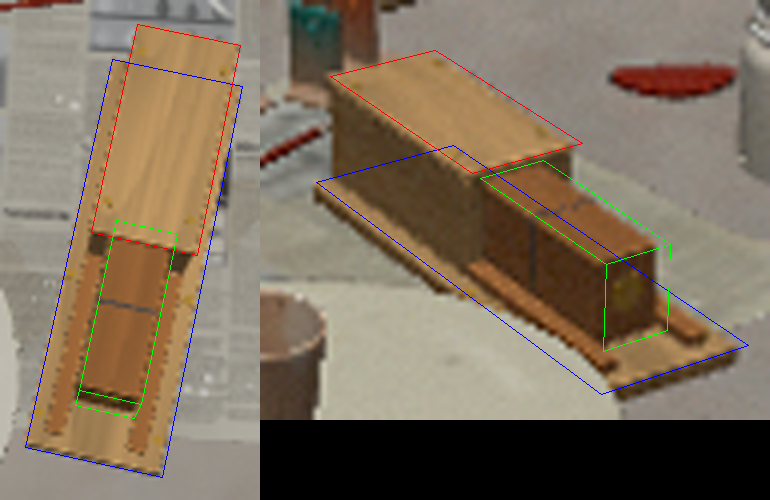

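The overlay is within about 2 px. The top view fits well. In the scene view the model sits a few mm too close, so I'll refit with better corners and let each camera have a small offset.

```bash
python3 - <<'E'
from h import *
from scipy.optimize import least_squares
np.set_printoptions(precision=4,suppress=True)
T=read_camera("top");S=read_camera("scene")
t=lambda u,v:(325+(u+.5)/4-.5,105+(v+.5)/4-.5)
s=lambda u,v:(275+(u-260+.5)/6-.5,155+(v+.5)/6-.5)
b=lambda y,z:("b",y,z)
obs=[(0,t(27,445),(-.14,.046,.012)),(0,t(162,475),(-.14,-.046,.012)),(0,t(138,25),(.141,.0345,.0745)),(0,t(240,46),(.141,-.0345,.0745)),
(0,t(93,231),(-.005,.0345,.0745)),(0,t(197,253),(-.005,-.0345,.0745)),(0,t(80,388),(None,.02,.062)),(0,t(141,402),(None,-.02,.062)),
(1,s(737,357),(-.14,-.046,.012)),(1,s(571,152),(-.005,-.0345,.0745)),(1,s(478,177),(-.005,.0345,.0745)),(1,s(332,77),(.141,.0345,.0745)),(1,s(437,50),(.141,-.0345,.0745)),(1,s(656,245),(None,-.02,.062)),(1,s(606,265),(None,.02,.062))]
C=[T,S]
def f(q):
    o=[]
    for c,px,P in obs:
        P=(q[3],)+P[1:] if P[0] is None else P
        o+=list(proj(C[c],W(q,P)+np.r_[q[4+2*c:6+2*c],0])[0]-px)
    return np.r_[o,q[4:]/.0015]
r=least_squares(f,[.63,-.069,-.2157,-.105,0,0,0,0],x_scale=.1,loss="soft_l1"); print(r.x); print(f(r.x)[:-4].reshape(-1,2))
E
```

```text
[ 0.6308 -0.0683 -0.221  -0.104   0.0002 -0.0009 -0.0002  0.0009]
[[-0.5137  0.2166]
 [-0.1801  0.4853]
 [ 0.0916 -0.4947]
 [ 0.3368 -0.1967]
 [-0.4406  0.0051]
 [-0.0126  0.3603]
 [-0.194  -0.0515]
 [-0.0243 -0.067 ]
 [ 1.467  -1.6794]
 [ 1.5162 -1.3384]
 [-1.2512 -0.4753]
 [-0.3874 -0.1013]
 [-0.3592  0.0172]
 [ 1.7713 -0.0775]
 [-0.7279 -0.15  ]]
```

>>> step_arm(
  motion=[
    [0.4,0,0,0,6.75],
    [0.4,0,0,0,6.75],
    [0.4,0,0,0,6.75],
    [0.4,0,0,0,6.75],
    [0.4,0,0,0,6.75],
    [0.4,0,0,0,6.75],
    [0.4,0.0075,-0.034,0.01,0],
    [0.4,0.0075,-0.034,0.01,0],
    [0.4,0.0075,-0.034,0.01,0],
    [0.4,0.0075,-0.034,0.01,0],
    [0.4,0.0075,-0.034,0.01,0],
    [0.4,0.0075,-0.034,0.01,0],
    [0.4,0.0075,-0.034,0.01,0],
    [0.4,0.0075,-0.034,0.01,0],
    [0.4,0.0075,-0.034,0.01,0],
    [0.4,0.0075,-0.034,0.01,0],
    [0.4,0.0075,-0.034,0.01,0],
    [0.4,0.0075,-0.034,0.01,0],
    [0.4,0,0,0,0],
    [0.4,0,0,0,0],
  ],
  force=10,
)

```text
time: 2.92
tcp_pos: [0.4279, -0.2935, 0.0849]
ee_rot: [-0.0, 0.977, -0.215, -0.001]
ft_force: [0.5, -0.4, 0.6]
finger_gap: 0.0381
gripper_force: 0.0
```

```bash
python3 - <<'E'
from h import *
T=read_camera("top");S=read_camera("scene")
crop(T,400,205,80,80,5,[],"a.png"); crop(S,380,165,80,80,5,[],"b.png")
cv2.imwrite("pics/pre.png",np.hstack([cv2.imread("pics/a.png"),cv2.imread("pics/b.png")]))
E
```

```text
(no output)
```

View pics/pre.png

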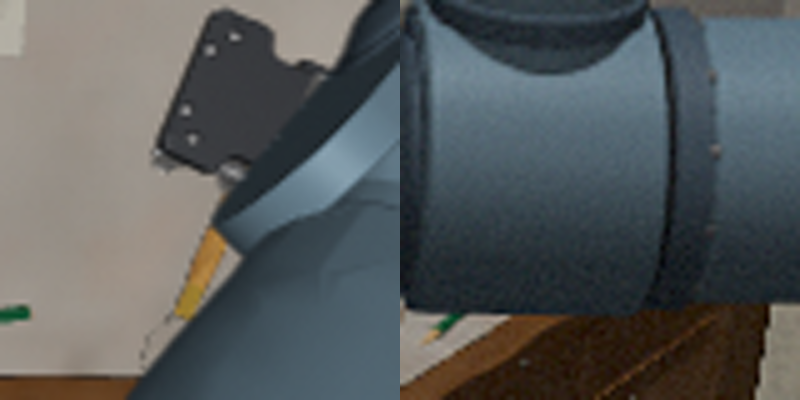

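The top view shows the handle under the gripper at (200, 270), aligned with it. The arm blocks the scene view. I'll descend and grip.

>>> step_arm(
  motion=[
    [0.4,0,0,0.012,0],
    [0.4,0,0,0.012,0],
    [0.4,0,0,0.012,0],
    [0.4,0,0,0.012,0],
    [0.4,0,0,0.012,0],
    [0.4,0,0,0.01,0],
    [0.4,0,0,0.007,0],
    [0.4,0,0,0.003,0],
    [0.4,0,0,0,0],
    [0,0,0,0,0],
    [0,0,0,0,0],
    [0,0,0,0,0],
    [0,0,0,0,0],
    [0,0,0,0,0],
    [0,0,0,0,0],
  ],
  force=10,
)

```text
time: 4.27
tcp_pos: [0.4278, -0.2952, 0.006]
ee_rot: [0.0, 0.976, -0.217, 0.0]
ft_force: [-0.2, 0.7, 3.4]
finger_gap: 0.0124
gripper_force: 10.0
```

>>> step_arm(
  motion=[
    [0.3,0,0,0,0],
    [0.3,0,0,0,0],
    [0.3,0,0,0.002,0],
    [0.3,0,0,0.001,0],
    [0.3,0,0,0,0],
    [0.3,0,0,0,0],
  ],
  force=10,
)

```text
time: 4.77
tcp_pos: [0.4273, -0.2948, 0.0022]
ee_rot: [-0.0, 0.976, -0.217, -0.0]
ft_force: [1.5, -0.2, 1.2]
finger_gap: 0.0282
gripper_force: 0.0
```

>>> step_arm(
  motion=[
    [0,0,0,0,0],
    [0,0,0,0,0],
    [0,0,0,0,0],
    [0,0,0,0,0],
    [0,0,0,0,0],
    [0,0,0,-0.008,0],
    [0,0,0,-0.015,0],
    [0,0,0,-0.02,0],
    [0,0,0,-0.02,0],
    [0,0,0,-0.02,0],
    [0,0,0,0,0],
    [0,0,0,0,0],
  ],
  force=10,
)

```text
time: 5.77
tcp_pos: [0.4281, -0.2956, 0.0866]
ee_rot: [0.001, 0.976, -0.217, 0.001]
ft_force: [-1.6, -0.1, -0.6]
finger_gap: 0.0127
gripper_force: 10.0
```

>>> step_arm(
  motion=[
    [0,0,0,0,-6.2],
    [0,0,0,0,-6.2],
    [0,-0.0057,-0.0266,0,0],
    [0,-0.0057,-0.0266,0,0],
    [0,-0.0057,-0.0266,0,0],
    [0,-0.0057,-0.0266,0,0],
    [0,-0.0057,-0.0266,0,0],
    [0,-0.0057,-0.0266,0,0],
    [0,-0.0057,-0.0266,0,0],
    [0,-0.0057,-0.0266,0,0],
    [0,-0.0057,-0.0266,0,0],
    [0,-0.0057,-0.0266,0,0],
    [0,0,0,0.02,0],
    [0,0,0,0.02,0],
    [0,0,0,0.01,0],
    [0,0,0,0,0],
    [0,0,0,0,0],
    [0,0,0,0,0],
  ],
)

```text
time: 7.27
tcp_pos: [0.4305, -0.0233, 0.0358]
ee_rot: [0.0, 0.994, -0.11, 0.0]
ft_force: [0.2, -1.2, -0.5]
finger_gap: 0.0127
gripper_force: 10.0
```

```bash
python3 - <<'E'
from h import *
np.set_printoptions(precision=4,suppress=True)
s=state(); print(s["time"],s["tcp_pos"],s["ee_rot"],s["ft_force"])
T=read_camera("top");S=read_camera("scene")
p=[.6308,-.0683,-.221]
L=[(W(p,[(-.25,0,.04),(-.104,0,.04)]),(0,255,0))]
crop(T,325,170,70,100,5,L,"a.png"); crop(S,320,170,85,70,5,[],"b.png")
a,b=cv2.imread("pics/a.png"),cv2.imread("pics/b.png"); o=np.zeros((500,775,3),np.uint8); o[:,:350]=a; o[:350,350:]=b; cv2.imwrite("pics/ap.png",o)
E
```

```text
7.2667 [ 0.4305 -0.0233  0.0358] [ 0.      0.9939 -0.1104  0.0002] [ 0.2271 -1.2342 -0.5057]
```

View pics/ap.png

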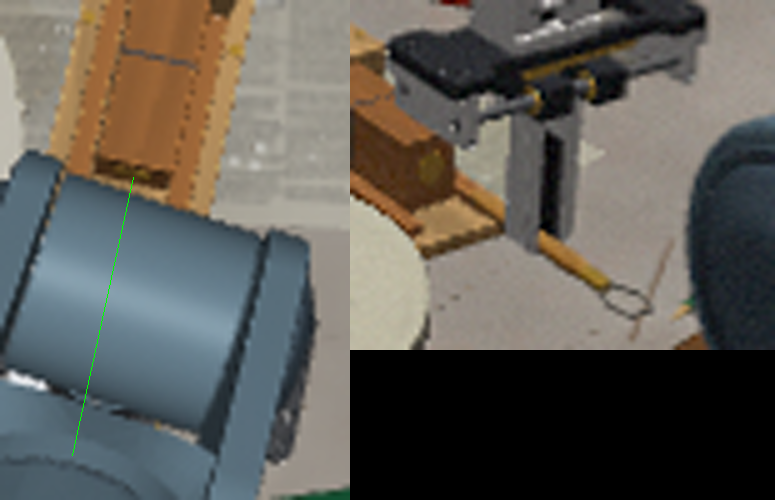

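The butt at (458, 178) in the scene half is lined up with the brass disc at (430, 165) to within 2–3 mm. My plan is to push with a light grip, so the handle slips through the fingers instead of driving the stop.

>>> step_arm(
  motion=[
    [0,0.006,0,0,0],
    [0,0.006,0,0,0],
    [0,0.006,0,0,0],
    [0,0.004,0,0,0],
    [0,0.003,0,0,0],
    [0,0,0,0,0],
    [0,0,0,0,0],
  ],
  force=10,
)

```text
time: 7.95
tcp_pos: [0.4545, -0.0284, 0.0353]
ee_rot: [-0.0, 0.994, -0.11, -0.0]
ft_force: [-0.1, -0.3, -0.9]
finger_gap: 0.0127
gripper_force: 10.0
```

>>> step_arm(
  motion=[
    [0,0,0,0,0],
    [0,0,0,0,0],
    [0,0.001,0,0,0],
    [0,0.001,0,0,0],
    [0,0.001,0,0,0],
    [0,0.001,0,0,0],
    [0,0.001,0,0,0],
    [0,0.001,0,0,0],
    [0,0.001,0,0,0],
    [0,0.001,0,0,0],
    [0,0.001,0,0,0],
    [0,0.001,0,0,0],
  ],
  force=3,
)

```text
time: 8.95
tcp_pos: [0.4644, -0.0306, 0.0355]
ee_rot: [0.0, 0.994, -0.11, 0.0]
ft_force: [-0.0, -0.7, -0.4]
finger_gap: 0.0128
gripper_force: 3.0
```

>>> step_arm(
  motion=[
    [0,0.001,0,0,0],
    [0,0.001,0,0,0],
    [0,0.001,0,0,0],
    [0,0.001,0,0,0],
    [0,0.001,0,0,0],
  ],
  force=3,
)

```text
time: 9.37
tcp_pos: [0.4692, -0.0317, 0.0355]
ee_rot: [0.0, 0.994, -0.11, -0.0]
ft_force: [-0.2, -0.0, -1.1]
finger_gap: 0.0128
gripper_force: 3.0
```

>>> step_arm(
  motion=[
    [0,0.001,0,0,0],
    [0,0.001,0,0,0],
    [0,0.001,0,0,0],
    [0,0.001,0,0,0],
    [0,0.001,0,0,0],
  ],
  force=3,
)

```text
time: 9.78
tcp_pos: [0.4734, -0.0326, 0.0351]
ee_rot: [-0.0, 0.994, -0.11, -0.001]
ft_force: [-3.0, 1.4, -0.3]
finger_gap: 0.0131
gripper_force: 3.0
```

>>> step_arm(
  motion=[
    [0,0.001,0,0,0],
    [0,0.001,0,0,0],
    [0,0.001,0,0,0],
    [0,0.001,0,0,0],
    [0,0.001,0,0,0],
  ],
  force=3,
)

```text
time: 10.2
tcp_pos: [0.4789, -0.0339, 0.0354]
ee_rot: [-0.0, 0.994, -0.11, -0.0]
ft_force: [-0.9, 0.1, 0.1]
finger_gap: 0.0126
gripper_force: 3.0
```

```bash
cat >> h.py <<'E'
PJ=[.6308,-.0683,-.221]
def prof(c,img=None):
    xs=np.arange(-.12,0,.0005); acc=0
    for y in (-.012,-.006,0,.006,.012):
        q=proj(c,W(PJ,np.c_[xs,0*xs+y,0*xs+.062])).astype(np.float32)
        acc=acc+cv2.remap(c["img"] if img is None else img,q[:,0][:,None],q[:,1][:,None],cv2.INTER_LINEAR)[:,0].astype(float).sum(1)
    return xs,acc/15
def line():
    c=read_camera("top"); ref=cv2.imread("pics/top0.png")[:,:,::-1].copy()
    for n,i in (("ref",ref),("now",None)):
        xs,a=prof(c,i); b=a-cv2.GaussianBlur(a[:,None],(1,61),15)[:,0]
        k=np.argmin(np.where((xs>-.095)&(xs<-.012),b,9)); print(n,"scribe x",round(xs[k],4),round(b[k],1))
E
python3 - <<'E'
from h import *
line()
T=read_camera("top");S=read_camera("scene")
crop(T,325,150,70,70,5,[],"a.png"); crop(S,300,160,85,70,5,[],"b.png")
cv2.imwrite("pics/p1.png",np.hstack([cv2.imread("pics/a.png"),cv2.imread("pics/b.png")]))
E
```

```text
ref scribe x -0.044 -12.1
now scribe x -0.052 -14.4
```

View pics/p1.png

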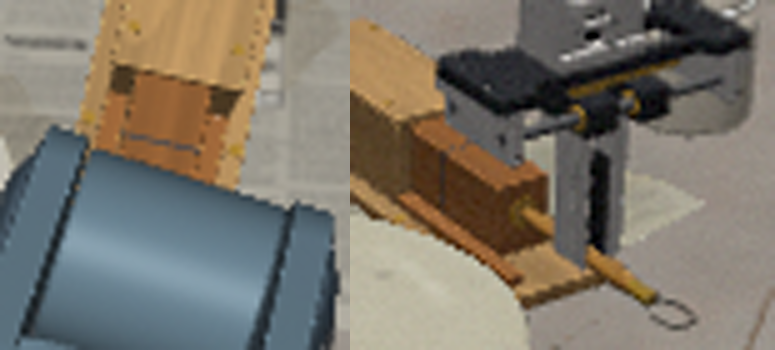

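The butt sits on the disc at (520, 212), and the scribe line in the top view has moved about 3 px. The block slides at 3 N grip, so I'll continue.

>>> step_arm(
  motion=[
    [0,0.001,0,0,0],
    [0,0.001,0,0,0],
    [0,0.001,0,0,0],
    [0,0.001,0,0,0],
    [0,0.001,0,0,0],
    [0,0.001,0,0,0],
  ],
  force=3,
)

```text
time: 10.85
tcp_pos: [0.4848, -0.0352, 0.0354]
ee_rot: [-0.0, 0.994, -0.11, -0.0]
ft_force: [-2.2, 0.5, -0.0]
finger_gap: 0.013
gripper_force: 3.0
```

```bash
sed -i 's/(xs>-.095)/(xs>-.047)/' h.py; python3 - <<'E'
from h import *
line(); s=state(); print(s["tcp_pos"],s["ft_force"],s["time"])
E
```

```text
ref scribe x -0.044 -12.1
now scribe x -0.044 -15.0
[ 0.48502473 -0.03526187  0.03550208] [-2.22242394  0.79822599 -0.0462058 ] 10.9
```

>>> step_arm(
  motion=[
    [0,0.001,0,0,0],
    [0,0.001,0,0,0],
    [0,0.001,0,0,0],
    [0,0.001,0,0,0],
    [0,0.001,0,0,0],
    [0,0.001,0,0,0],
  ],
  force=3,
)

```text
time: 11.4
tcp_pos: [0.4907, -0.0365, 0.0355]
ee_rot: [-0.0, 0.994, -0.11, 0.0]
ft_force: [-2.2, 0.8, -0.5]
finger_gap: 0.0126
gripper_force: 3.0
```

```bash
python3 - <<'E'
from h import *
line(); s=state(); print(s["tcp_pos"],s["ft_force"],s["time"])
E
```

```text
ref scribe x -0.044 -12.1
now scribe x -0.0355 -13.7
[ 0.4909006  -0.03657165  0.03552327] [-1.52194942  0.54095337 -1.11719233] 11.45
```

```bash
python3 - <<'E'
from h import *
from scipy.signal import argrelmin
c=read_camera("top"); ref=cv2.imread("pics/top0.png")[:,:,::-1].copy()
for i in (ref,None):
    xs,a=prof(c,i); b=a-cv2.GaussianBlur(a[:,None],(1,61),15)[:,0]; k=argrelmin(b,order=4)[0]
    print([(round(xs[j]*1e3,1),round(b[j],1)) for j in k]); print(a[::6].round().astype(int))
E
```

```text
[(np.float64(-108.5), np.float64(-35.1)), (np.float64(-103.0), np.float64(-30.4)), (np.float64(-85.0), np.float64(-0.0)), (np.float64(-80.5), np.float64(-0.1)), (np.float64(-71.5), np.float64(-0.5)), (np.float64(-62.5), np.float64(0.1)), (np.float64(-44.0), np.float64(-12.1)), (np.float64(-22.0), np.float64(-0.3)), (np.float64(-16.5), np.float64(-0.1)), (np.float64(-8.5), np.float64(0.7)), (np.float64(-1.5), np.float64(-5.8))]
[126 126 124  72  48  52  66  98  96  97  97  97  96  96  96  96  96  96
  96  96  96  96  96  96  96  83  92  96  96  96  97  97  97  97  97  97
  97  97  97  94]
[(np.float64(-100.5), np.float64(-2.4)), (np.float64(-68.0), np.float64(-2.4)), (np.float64(-35.5), np.float64(-13.4)), (np.float64(-24.0), np.float64(-7.9)), (np.float64(-8.5), np.float64(0.8)), (np.float64(-1.5), np.float64(-5.8))]
[104 108 112 115 118 121 124 129 135 142 149 155 156 154 149 143 136 131
 127 124 122 119 116 113 109 104  98  90  79  85  98  94  85  96  98  98
  98  98  98  95]
```

>>> step_arm(
  motion=[
    [0,0.001,0,0,0],
    [0,0.001,0,0,0],
    [0,0.001,0,0,0],
    [0,0.001,0,0,0],
  ],
  force=3,
)

```text
time: 11.83
tcp_pos: [0.4946, -0.0374, 0.0355]
ee_rot: [-0.0, 0.994, -0.11, -0.0]
ft_force: [-1.9, 0.4, -0.6]
finger_gap: 0.0128
gripper_force: 3.0
```

>>> step_arm(
  motion=[
    [0,0.001,0,0,0],
    [0,0.001,0,0,0],
    [0,0.001,0,0,0],
    [0,0.001,0,0,0],
  ],
  force=3,
)

```text
time: 12.17
tcp_pos: [0.4985, -0.0382, 0.0355]
ee_rot: [-0.0, 0.994, -0.11, -0.0]
ft_force: [-2.4, 1.1, 0.5]
finger_gap: 0.013
gripper_force: 3.0
```

>>> step_arm(
  motion=[
    [0,0.001,0,0,0],
    [0,0.001,0,0,0],
    [0,0.001,0,0,0],
    [0,0.001,0,0,0],
  ],
  force=3,
)

```text
time: 12.5
tcp_pos: [0.5024, -0.0391, 0.0355]
ee_rot: [-0.0, 0.994, -0.11, -0.0]
ft_force: [-2.0, 0.7, -0.1]
finger_gap: 0.0129
gripper_force: 3.0
```

```bash
sed -i 's/(xs>-.047)/(xs>-.026)/' h.py; python3 - <<'E'
from h import *
line(); s=state(); print(s["tcp_pos"],s["ft_force"],s["time"]); save(read_camera("scene"),"s1.png")
E
```

```text
ref scribe x -0.022 -0.3
now scribe x -0.0195 -12.7
[ 0.50258198 -0.03919284  0.03549155] [-2.53166169 -0.32310103 -0.42864309] 12.55
```

```bash
cat >> h.py <<'E'
def tail():
    # slip gauge: where the handle's rear end sits behind the TCP (m), seen in the scene camera; scribe in top
    s=state(); c=read_camera("scene"); T=read_camera("top"); u=np.array([.9757,-.2192,0])
    ss=np.arange(-.11,-.012,.0005); sat=0
    hsv=cv2.cvtColor(c["img"],cv2.COLOR_RGB2HSV)[...,1].astype(np.float32)
    for dz in (.002,.0045,.007):
        q=proj(c,s["tcp_pos"]+np.outer(ss,u)+[0,0,dz]).astype(np.float32)
        sat=sat+cv2.remap(hsv,q[:,0][:,None],q[:,1][:,None],cv2.INTER_LINEAR)[:,0]/3
    k=np.nonzero(sat>110)[0]; 
    xs,a=prof(T); b=a-cv2.GaussianBlur(a[:,None],(1,61),15)[:,0]
    from scipy.signal import argrelmin
    print("t",s["time"],"tcp",s["tcp_pos"].round(4),"F",s["ft_force"].round(1),"tail",ss[k[0]].round(4) if len(k) else None,"minima",[(round(xs[j]*1e3,1),round(b[j],1)) for j in argrelmin(b,order=4)[0] if b[j]<-4])
    return ss,sat
E
python3 -c "
from h import *
ss,a=tail(); print(a[::6].round())"
```

```text
t 12.6 tcp [ 0.5026 -0.0392  0.0355] F [-1.8  1.2 -0.6] tail -0.0645 minima [(np.float64(-115.0), np.float64(-7.0)), (np.float64(-19.5), np.float64(-13.0)), (np.float64(-12.5), np.float64(-5.0))]
[ 33.  33.  33.  31.  30.  29.  28.  27.  25.  26.  24.  23.  24.  25.
  38. 109. 142. 143. 175. 182. 182. 177. 175. 174. 173. 173. 172. 172.
 167. 166. 167. 171. 173.]
```

>>> step_arm(
  motion=[
    [0,0.001,0,0,0],
    [0,0.001,0,0,0],
    [0,0.001,0,0,0],
    [0,0.001,0,0,0],
    [0,0.001,0,0,0],
  ],
  force=3,
)

```text
time: 13.12
tcp_pos: [0.5073, -0.0402, 0.0355]
ee_rot: [-0.0, 0.994, -0.11, -0.0]
ft_force: [-1.2, 1.1, 0.8]
finger_gap: 0.0129
gripper_force: 3.0
```

>>> step_arm(
  motion=[
    [0,0.001,0,0,0],
    [0,0.001,0,0,0],
    [0,0.001,0,0,0],
    [0,0.001,0,0,0],
    [0,0.001,0,0,0],
  ],
  force=3,
)

```text
time: 13.53
tcp_pos: [0.5122, -0.0413, 0.0355]
ee_rot: [-0.0, 0.994, -0.11, 0.0]
ft_force: [-1.5, 0.8, 0.2]
finger_gap: 0.0122
gripper_force: 3.0
```

```bash
python3 -c "
from h import *
tail()"
```

```text
t 13.5333 tcp [ 0.5122 -0.0413  0.0355] F [-1.5  0.8  0.2] tail -0.0655 minima [(np.float64(-101.0), np.float64(-7.7)), (np.float64(-3.0), np.float64(-13.6))]
```

>>> step_arm(
  motion=[
    [0,0.001,0,0,0],
    [0,0.001,0,0,0],
    [0,0.001,0,0,0],
    [0,0.001,0,0,0],
    [0,0.001,0,0,0],
  ],
  force=3,
)

```text
time: 14.05
tcp_pos: [0.517, -0.0424, 0.0355]
ee_rot: [-0.0, 0.994, -0.11, 0.0]
ft_force: [-2.3, 0.9, 0.8]
finger_gap: 0.0127
gripper_force: 3.0
```

>>> step_arm(
  motion=[
    [0,0.001,0,0,0],
    [0,0.001,0,0,0],
    [0,0.001,0,0,0],
    [0,0.001,0,0,0],
    [0,0.001,0,0,0],
  ],
  force=3,
)

```text
time: 14.47
tcp_pos: [0.5219, -0.0435, 0.0355]
ee_rot: [-0.0, 0.994, -0.11, -0.0]
ft_force: [-2.4, 0.3, 0.4]
finger_gap: 0.0131
gripper_force: 3.0
```

```bash
python3 -c "
from h import *
tail()"
```

```text
t 14.4667 tcp [ 0.5219 -0.0435  0.0355] F [-2.4  0.3  0.4] tail -0.073 minima [(np.float64(-116.5), np.float64(-10.6)), (np.float64(-87.0), np.float64(-7.1))]
```

>>> step_arm(
  motion=[
    [0,0,0,0,0],
    [0,0,0,0,0],
    [0,0.001,0,0,0],
    [0,0.001,0,0,0],
    [0,0.001,0,0,0],
  ],
  force=5,
)

```text
time: 14.98
tcp_pos: [0.5247, -0.0441, 0.0354]
ee_rot: [-0.0, 0.994, -0.11, -0.0]
ft_force: [-0.9, 0.4, -1.2]
finger_gap: 0.0127
gripper_force: 5.0
```

```bash
python3 -c "
from h import *
tail()
f=[]
for i in range(6):
    f.append(state()['ft_force']); read_camera('top')
print(np.mean(f,0),np.std(f,0)); save(read_camera('scene'),'s2.png')"
```

```text
t 14.9833 tcp [ 0.5247 -0.0441  0.0354] F [-0.9  0.4 -1.2] tail -0.077 minima [(np.float64(-112.5), np.float64(-8.3)), (np.float64(-82.0), np.float64(-7.2))]
[-1.35890185  0.37920499 -0.37695823] [0.60970506 0.27514374 0.29141672]
```

>>> step_arm(
  motion=[
    [0,0.001,0,0,0],
    [0,0.001,0,0,0],
    [0,0.001,0,0,0],
  ],
  force=5,
)

```text
time: 15.68
tcp_pos: [0.5275, -0.0447, 0.0354]
ee_rot: [-0.0, 0.994, -0.11, -0.0]
ft_force: [-3.9, 1.6, -0.2]
finger_gap: 0.0127
gripper_force: 5.0
```

```bash
python3 -c "
from h import *
tail()
f=[]
for i in range(6):
    f.append(state()['ft_force']); read_camera('top')
print(np.mean(f,0),np.std(f,0)); save(read_camera('scene'),'s3.png')"
```

```text
t 15.6833 tcp [ 0.5275 -0.0447  0.0354] F [-3.9  1.6 -0.2] tail -0.0785 minima [(np.float64(-108.0), np.float64(-9.4)), (np.float64(-78.5), np.float64(-6.8))]
[-1.89587522  0.35192553 -0.71772291] [0.69636848 0.49298355 0.54261877]
```

```bash
python3 - <<'E'
import cv2,numpy as np
o=[cv2.resize(cv2.imread(f"pics/{n}.png")[165:240,290:390],None,fx=4,fy=4,interpolation=cv2.INTER_CUBIC) for n in("s1","s3")]
cv2.imwrite("pics/cmp.png",np.hstack(o))
E
```

```text
(no output)
```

View pics/cmp.png

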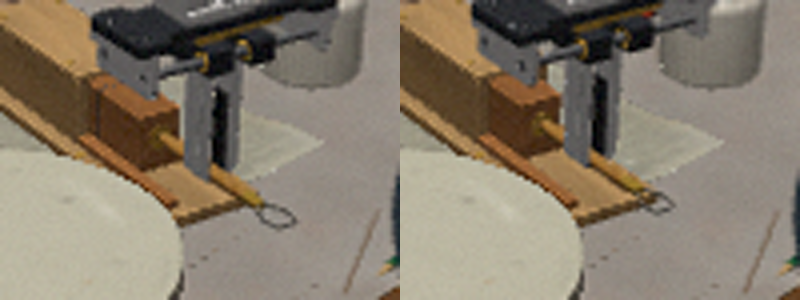

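```bash
cat >> h.py <<'E'
def rear(img,c):
    "apparent jig x of the block's rear-right vertical edge, from the scene camera"
    xs=np.arange(-.13,.0,.00025); h=cv2.cvtColor(img,cv2.COLOR_RGB2HSV)[...,1].astype(np.float32); r=[]
    for z in (.046,.049,.052,.055,.058):
        q=proj(c,W(PJ,np.c_[xs,0*xs-.02,0*xs+z])).astype(np.float32)
        a=cv2.remap(h,q[:,0][:,None],q[:,1][:,None],cv2.INTER_LINEAR)[:,0]; k=np.nonzero(a<95)[0]; r.append(xs[k[-1]] if len(k) else np.nan)
    return np.round(np.array(r)*1e3,1)
E
python3 - <<'E'
from h import *
c=read_camera("scene")
for n in("scene0","s1","s2","s3"): print(n,rear(cv2.imread(f"pics/{n}.png")[:,:,::-1].copy(),c))
print(rear(c["img"],c)); tail()
E
```

```text
scene0 [-93.5 -93.5 -93.  -93.  -32.5]
s1 [-0.2 -0.2 -0.2 -0.2 -0.2]
s2 [-40.   -0.2  -0.2  -0.2  -0.2]
s3 [-36.  -36.7  -0.2  -0.2  -0.2]
[-35.7 -36.   -0.2  -0.2  -0.2]
t 16.1833 tcp [ 0.5278 -0.0448  0.0355] F [-1.4  0.6 -0.4] tail -0.079 minima [(np.float64(-108.5), np.float64(-11.6)), (np.float64(-79.0), np.float64(-6.7))]
```

```bash
sed -i 's/np.arange(-.13,.0,.00025)/np.arange(-.12,-.012,.00025)/; s/(.046,.049,.052,.055,.058)/(.026,.03,.034,.038,.042,.046)/' h.py
cat >> h.py <<'E'
def chk():
    s=state(); c=read_camera("scene"); d=(s["tcp_pos"][:2]-PJ[:2])@[.9757,-.2192]
    print("t",round(s["time"],2),"tcp jig x %.1f mm"%(d*1e3),"F along %.1f"%-(s["ft_force"][:2]@[.9757,-.2192]),"rear",rear(c["img"],c))
E
python3 - <<'E'
from h import *
c=read_camera("scene")
for n in("scene0","s1","s2","s3"): print(n,rear(cv2.imread(f"pics/{n}.png")[:,:,::-1].copy(),c))
chk()
E
```

```text
scene0 [  nan   nan -94.  -93.7 -93.2 -93.5]
s1 [-69.  -68.  -61.7 -61.7 -61.7 -12.2]
s2 [-46.2 -45.5 -40.2 -40.5 -40.  -40. ]
s3 [-41.7 -41.7 -34.5 -34.5 -34.7 -36. ]
t 16.33 tcp jig x -105.7 mm F along 1.2 rear [-41.7 -42.  -34.2 -35.  -35.  -35.7]
```

The top-view and rear-edge measurements show that the block has moved with the tool the whole way, about 58 mm, so it hasn't met the stop yet. I'll go back to a 3 N grip and continue.

>>> step_arm(
  motion=[
    [0,0,0,0,0],
    [0,0.001,0,0,0],
    [0,0.001,0,0,0],
    [0,0.001,0,0,0],
    [0,0.001,0,0,0],
  ],
  force=3,
)

```text
time: 16.8
tcp_pos: [0.5306, -0.0454, 0.0349]
ee_rot: [-0.0, 0.994, -0.11, -0.001]
ft_force: [-3.8, 1.0, 0.2]
finger_gap: 0.0125
gripper_force: 3.0
```

```bash
python3 -c "
from h import *
chk();chk()"
```

```text
t 16.8 tcp jig x -102.8 mm F along 3.9 rear [-39.2 -37.  -34.5 -34.2 -34.7 -34.2]
t 16.85 tcp jig x -102.5 mm F along 4.3 rear [-39.2 -36.7 -34.7 -34.5 -34.5 -34. ]
```

>>> step_arm(
  motion=[
    [0,0.001,0,0,0],
    [0,0.001,0,0,0],
    [0,0.001,0,0,0],
    [0,0.001,0,0,0],
  ],
  force=3,
)

```text
time: 17.23
tcp_pos: [0.5355, -0.0465, 0.0354]
ee_rot: [-0.0, 0.994, -0.11, -0.0]
ft_force: [-4.5, 1.4, -0.1]
finger_gap: 0.0124
gripper_force: 3.0
```

```bash
python3 -c "
from h import *
chk();chk()"
```

```text
t 17.23 tcp jig x -97.8 mm F along 4.7 rear [-35.  -34.2 -33.5 -33.7 -33.  -32.5]
t 17.28 tcp jig x -97.6 mm F along 4.9 rear [-33.7 -33.2 -33.7 -33.7 -33.5 -33.5]
```

Force has risen from about 2 N to about 4.7 N, and the block's rear hardly moves while the fingers advance. That looks like home on the stop. I'll confirm with a slightly firmer grip, which is still under the stop's limit.

>>> step_arm(
  motion=[
    [0,0,0,0,0],
    [0,0,0,0,0],
    [0,0.001,0,0,0],
    [0,0.001,0,0,0],
    [0,0,0,0,0],
    [0,0,0,0,0],
  ],
  force=4.5,
)

```text
time: 17.83
tcp_pos: [0.5365, -0.0467, 0.035]
ee_rot: [-0.0, 0.994, -0.11, -0.001]
ft_force: [-6.4, 1.0, 1.1]
finger_gap: 0.0128
gripper_force: 4.5
```

```bash
python3 -c "
from h import *
for i in range(4): chk()
save(read_camera('scene'),'s4.png')
o=[cv2.resize(cv2.imread(f'pics/{n}.png')[165:240,290:390],None,fx=4,fy=4,interpolation=cv2.INTER_CUBIC) for n in('s3','s4')]
cv2.imwrite('pics/cmp2.png',np.hstack(o))"
```

```text
t 17.83 tcp jig x -96.7 mm F along 6.5 rear [-33.5 -32.  -31.5 -31.7 -31.2 -31. ]
t 17.88 tcp jig x -96.7 mm F along 6.6 rear [-33.5 -31.7 -31.7 -31.5 -32.2 -31.2]
t 17.93 tcp jig x -96.7 mm F along 5.8 rear [-33.5 -31.7 -32.  -31.5 -32.2 -31.5]
t 17.98 tcp jig x -96.7 mm F along 5.7 rear [-33.5 -32.  -31.5 -31.2 -32.  -31.5]
```

View pics/cmp2.png

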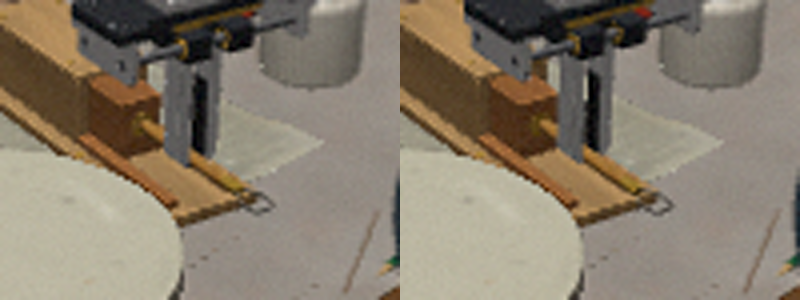

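The tool hasn't moved (loop end near 272 in both halves) while the fingers slid about 9 mm along it, and a steady ~6 N is held. The block is home. I'll retract and carry the tool back.

>>> step_arm(
  motion=[
    [0,-0.002,0,0,0],
    [0,-0.004,0,0,0],
    [0,-0.009,0,0,0],
    [0,-0.015,0,0,0],
    [0,-0.015,0,0,0],
    [0,-0.015,0,0,0],
    [0,0,0,-0.02,0],
    [0,0,0,-0.03,0],
    [0,0,0,0,0],
    [0,0,0,0,0],
  ],
  force=10,
)

```text
time: 18.92
tcp_pos: [0.4807, -0.0344, 0.0876]
ee_rot: [0.001, 0.994, -0.11, 0.003]
ft_force: [-0.4, -1.3, -0.4]
finger_gap: 0.0131
gripper_force: 10.0
```

>>> step_arm(
  motion=[
    [0,0.0042,0.0248,0,0],
    [0,0.0042,0.0248,0,0],
    [0,0.0042,0.0248,0,0],
    [0,0.0042,0.0248,0,0],
    [0,0.0042,0.0248,0,0],
    [0,0.0042,0.0248,0,0],
    [0,0.0042,0.0248,0,0],
    [0,0.0042,0.0248,0,0],
    [0,0.0042,0.0248,0,0],
    [0,0.0042,0.0248,0,0],
    [0,0,0,0,0],
    [0,0,0,0,0],
  ],
  force=10,
)

```text
time: 19.92
tcp_pos: [0.4649, -0.2854, 0.0843]
ee_rot: [-0.001, 0.994, -0.111, -0.001]
ft_force: [0.3, 0.0, -0.8]
finger_gap: 0.0129
gripper_force: 10.0
```

```bash
python3 -c "
from h import *
s=state();print(s['tcp_pos'],s['ee_rot'],s['ft_force'],s['finger_gap'],s['time'])
T=read_camera('top');S=read_camera('scene')
print('rear',rear(S['img'],S)); save(S,'s5.png');save(T,'t5.png')
crop(T,325,130,150,140,3,[],'a.png'); crop(S,290,140,110,140,3,[],'b.png')
cv2.imwrite('pics/ret.png',np.hstack([cv2.imread('pics/a.png'),cv2.imread('pics/b.png')]))"
```

```text
[ 0.46488703 -0.28539407  0.08428597] [-5.64282161e-04  9.93806694e-01 -1.11119964e-01 -5.39089712e-04] [ 0.34146173  0.02308219 -0.76628472] 0.012883497264212977 19.9167
rear [  nan   nan -34.7 -34.5 -34.7 -34.7]
```

View pics/ret.png

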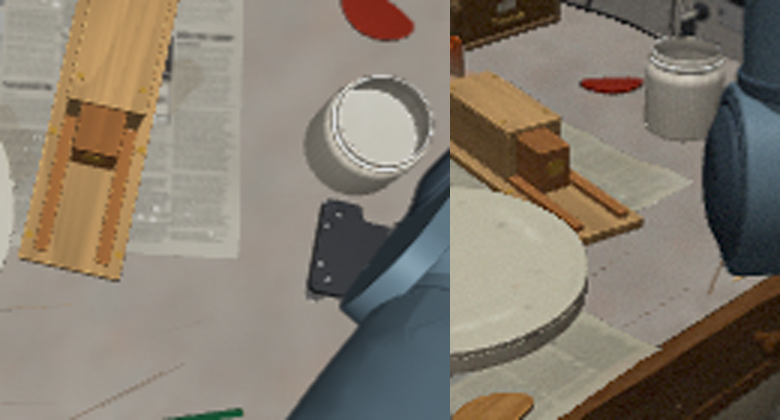

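The block sits at (95, 150) with its rear at the same place (-34.6) as before the last two firm pushes, so it's home. The jar is untouched. I'll lay the tool down.

>>> step_arm(
  motion=[
    [0,0,0,0.012,0],
    [0,0,0,0.015,0],
    [0,0,0,0.015,0],
    [0,0,0,0.015,0],
    [0,0,0,0.012,0],
    [0,0,0,0.006,0],
    [0,0,0,0.003,0],
    [0,0,0,0.0015,0],
    [0,0,0,0,0],
    [0,0,0,0,0],
  ],
  force=10,
)

```text
time: 20.85
tcp_pos: [0.4661, -0.2854, 0.0067]
ee_rot: [0.0, 0.994, -0.11, 0.001]
ft_force: [1.0, -0.4, 0.0]
finger_gap: 0.013
gripper_force: 10.0
```

>>> step_arm(
  motion=[
    [0,0,0,0.001,0],
    [0,0,0,0.001,0],
    [0,0,0,0,0],
    [0,0,0,0,0],
  ],
  force=5,
)

```text
time: 21.18
tcp_pos: [0.4656, -0.2851, 0.0041]
ee_rot: [0.0, 0.994, -0.11, 0.0]
ft_force: [-0.1, -0.0, -0.1]
finger_gap: 0.0126
gripper_force: 5.0
```

>>> step_arm(
  motion=[
    [0,0,0,0.001,0],
    [0,0,0,0,0],
    [0.3,0,0,0,0],
    [0.3,0,0,0,0],
    [0.3,0,0,0,0],
    [0.3,0,0,0,0],
    [0.3,0,0,-0.01,0],
    [0.3,0,0,-0.02,0],
    [0.3,0,0,-0.03,0],
    [0.3,0,0,-0.03,0],
    [0.3,0,0,-0.03,0],
    [0.3,0,0,-0.03,0],
    [0.3,-0.005,0.035,0,0],
    [0.3,-0.005,0.035,0,0],
    [0.3,-0.005,0.035,0,0],
    [0.3,-0.005,0.035,0,0],
    [0.3,-0.005,0.035,0,0],
    [0.3,-0.005,0.035,0,0],
    [0.3,-0.005,0.035,0,0],
    [0.3,0,0,0,0],
  ],
)

```text
time: 22.85
tcp_pos: [0.3752, -0.5216, 0.1541]
ee_rot: [0.002, 0.994, -0.113, 0.0]
ft_force: [0.7, -0.4, 0.3]
finger_gap: 0.028
gripper_force: 0.0
```

```bash
python3 -c "
from h import *
s=state();print(s['tcp_pos'],s['finger_gap'],s['gripper_force'],s['time'])
T=read_camera('top');S=read_camera('scene')
print('rear',rear(S['img'],S))
crop(T,325,130,150,155,3,[],'a.png'); crop(S,290,140,115,155,3,[],'b.png')
cv2.imwrite('pics/fin.png',np.hstack([cv2.imread('pics/a.png'),cv2.imread('pics/b.png')]))"
```

```text
[ 0.37520087 -0.52164215  0.15410152] 0.027963709388239652 0.0 22.85
rear [  nan   nan -34.7 -34.5 -34.7 -34.7]
```

View pics/fin.png

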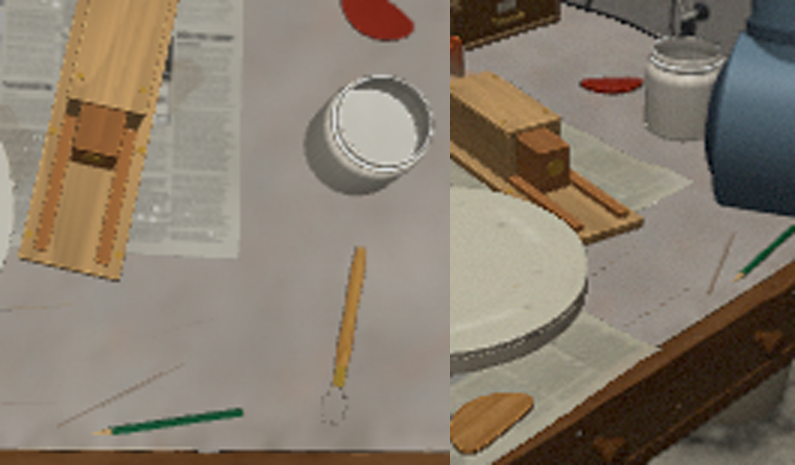

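The tool lies flat on the table from (358, 250) to (335, 420), clear of the jig. The jar and pencil haven't moved, and the block is still home at (95, 150).

```bash
python3 -c "
from station import close_job
print(close_job())"
```

```text
the job is handed in; nothing more can be done
None
```

I handed the job in at about 23 s. The block went about 59 mm and stayed put under pushes up to 6.5 N, so I take it as home (the pin and stop can't be read directly); the tool lies flat on the table off the jig, and the jar and pencil look unmoved (the tape was out of the final pictures, but the arm never went near it).

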